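# Switch on and zero the studio's bench scale

### The job

Switch on the bench scale by pressing its large round key fully down with the fingertips (that key stays down), then zero the scale by pressing the long bar key fully down, holding it down for at least one second, and letting it come up again. Press lightly, leave the other two keys alone, and do not grip, lift or shift the mug on the platform or anything standing around the scale.

Things in the scene. Friction and masses are not known exactly. Their poses are not given: they have to be found in the camera images.
- scale: Fixed grey bench scale, 375 (x) by 280 mm (y). Origin: on the table under the middle of the key row; x points from the row to the platform, z up. Near edge: black key panel, 45 mm high, four white keys along y at -90, -30, 30, 90 mm; which key is where changes. Behind them a display (x 39 to 73 mm, 51 mm high), then the steel platform (x 98 to 313 mm, 60 mm high).
- power_key_base: Socket of the LARGE ROUND key (on/off), a white disc 36 mm across. Body origin: centre of the key, on the key panel's surface (45 mm above the table). Its axes are parallel to the scale's. The cap's flat top is 10 mm above this origin while the key is up and 3 mm above it when fully down.
- power_key (a joint): Travel of the large round key in m: 0 up (start), 0.007 fully down. It needs about 3.5 N to start moving, rising to 6 N fully down, and stays where it is left.
- bar_key_base: Socket of the LONG BAR key (zero), a white bar 40 mm long along the scale's x and 14 mm wide along its y. Body origin: centre of the key, on the key panel's surface (45 mm above the table). Its axes are parallel to the scale's. The cap's flat top is 10 mm above this origin while the key is up and 3 mm above it when fully down.
- bar_key (a joint): Travel of the long bar key in m: 0 up, 0.007 fully down; it is sprung (about 1.5 N to start moving, 6 N fully down) and comes up by itself when let go.
- square_key_base: Socket of the square key, 22 x 22 mm, white; to be left alone. Body origin: centre of the key, on the key panel's surface (45 mm above the table). Its axes are parallel to the scale's. The cap's flat top is 10 mm above this origin while the key is up and 3 mm above it when fully down.
- square_key (a joint): Travel of the square key in m: 0 up, 0.007 fully down; it is sprung (about 1.5 N to start moving, 6 N fully down) and comes up by itself when let go.
- small_key_base: Socket of the small round key, a white disc 16 mm across; to be left alone. Body origin: centre of the key, on the key panel's surface (45 mm above the table). Its axes are parallel to the scale's. The cap's flat top is 10 mm above this origin while the key is up and 3 mm above it when fully down.
- small_key (a joint): Travel of the small round key in m: 0 up, 0.007 fully down; it is sprung (about 1.5 N to start moving, 6 N fully down) and comes up by itself when let go.
- mug: Loose white mug with a handle, 82 mm across the rim, 95 mm tall, standing on the scale's platform; leave it alone. Origin: centre of its underside.
- beaker: Loose white handleless cup, 72 mm across, 105 mm tall, on the table to the left (+y) of the scale; leave it alone. Origin: centre of its underside.
- pot: Loose white pot, 78 mm across, 90 mm tall, with pencils reaching 175 mm above the table, to the right (-y) of the scale; leave it alone. Origin: centre of its underside.
- brush: Loose paint brush, 180 mm long, lying on the table on the robot's side of the scale; leave it alone. Origin: about its middle, on its underside.

How it is judged (in metres and radians):
On the way, in this order (a step that is already met when the one before it is completed fails the run):
1. the large round key is pressed down by the fingers (value of joint power_key above 0.0045 m and contact force between the fingers and power_key_base above 0.3 N), for 0.05 s.
2. the long bar key is held down by the fingers for about a second (value of joint bar_key above 0.004 m and contact force between the fingers and bar_key_base above 0.3 N), for 0.9 s.
At the end, for the whole second after the job is handed in: The large round key is down (past 4.5 of its 7 mm), the bar key has been held past 4 mm for 0.9 s and is up again, as are the square and small round keys (within 1 mm); mug, cup, pot and brush are at rest, upright, within 12 mm of where they stood (value of joint power_key above 0.0045 m and value of joint each of bar_key, square_key, small_key below 0.001 m and distance of each of mug, beaker, pot, brush from where it was at the start of the episode below 0.012 m and linear speed of each of mug, beaker, pot, brush below 0.02 m/s and angle between each of mug, beaker, pot's own z axis and vertical below 0.1 rad); the robot touches nothing.
It fails at once if a key that should be left alone (square or small round) is pressed by more than 2.5 mm (value of joint any of square_key, small_key above 0.0025 m).
It fails at once if the bar key is pressed while the large round key is not yet down (value of joint bar_key above 0.003 m and value of joint power_key below 0.004 m).
It fails at once if a key or the scale is pushed with more than 45 N (contact force between anything else and power_key_base above 45 N or contact force between anything else and bar_key_base above 45 N or contact force between anything else and square_key_base above 45 N or contact force between anything else and small_key_base above 45 N or contact force between anything else and scale above 45 N).
It fails at once if the mug, cup, pot or brush is shifted by more than 15 mm, or lifted (distance of any of mug, beaker, pot, brush from where it was at the start of the episode above 0.015 m).
It also fails if it takes over 42 s, if anything falls off the work surface, if the arm or the gripper's body presses on something with over 40 N, if the wrist force passes 120 N, or if a joint passes its speed limit or range.

### The arm

A 6-joint arm with a two-finger parallel gripper is mounted at the origin on the work surface. World frame = base frame: x ahead of the robot, y to its left, z up, the work surface at z = 0. Lengths are in mm, angles in degrees, forces in N, time in s.
With the tool pointing down it reaches from about 350 to 850 mm from the base axis. Payload 8.1 kg.
Tool frame: the origin (TCP) lies between the finger pads; the fingertips stand 22 mm ahead of it and the grasp point (between the pads) lies 3 mm ahead of it (r.nose_length is the z of the fingertips in the tool frame, in mm); z points along the fingers, x is the direction in which the jaws open and shut, and the axes are right-handed (so a half turn about z gives the same grasp; the last joint's range is limited). The gripper opens to 85 mm and grips with 20 to 120 N. Pads are 22 mm wide; open, the fingers measure 114 mm over their backs; the gripper's body (76 mm by 85 mm) begins 54 mm behind the grasp point. The pads swing forward as they close: fully open they stand 13 mm farther back than shut.
Start: joints at [-69.007, 7.471, 85.268, -0, 87.261, -4.893], TCP at [261.971, -539.793, 253.292] pointing down, gripper open.
Joint ranges: [-169.43, 169.43], [-51.17, 129.36], [1.28, 143.12], [-76.62, 256.62], [0, 156.53], [-152.29, 152.29]. Speed limits (degrees/s): [136.94, 136.94, 159.86, 180, 180, 180].

### API

Orientations are given as [roll, pitch, yaw] about the fixed x, y, z axes, in that order (R = Rz(yaw) Ry(pitch) Rx(roll)).
In Python, from bench import r gives the robot as it stands.
- The arm moves only by the shell command python3 -m jog 'ROWS' [FORCE]. ROWS is JSON, a list of rows, each a list of 5 numbers: the shift along the tool's x, y, z in m, then the turn about the tool's z in degrees, then the opening in per cent of the stroke, from 0 (shut) to 100 (fully open). A call has 1 to 8 rows; each row is the pose to reach, as a shift and turn from the pose measured when the call began, along the tool's axes at that moment; what a row does not reach only later rows make up. A row lasts 1/10 s, in which the tool goes at most 50 mm and 8.59 degrees, less where a joint would pass 70% of its speed; a pose out of reach is approached as far as the arm can. A call with a gripper value outside its range is refused whole. The fingers move at their own pace and stop on an object; FORCE is the grip in N (left out, the last holds). Time passes only in rows, so rows that repeat a pose let the fingers close. It gives the time, the measured TCP pose, the force and the opening at its end, in the units of the state.
- r.sense(): the state, without advancing time (a new reading comes with each control period).
- r.snapshot(name): name is "scene" or "top" or "wrist"; returns a dict with "image" (480x640x3 uint8, red, green, blue), "K" (3x3 intrinsics, pixels), "distortion" ([k1, k2, p1, p2, k3] as OpenCV has them; the pictures are not rectified), "T" (4x4, takes a point from camera to world coordinates); the wrist camera has in their place "tool_from_camera" (4x4, takes a point from camera to tool coordinates, whose origin is the TCP and whose axes are the tool frame's). Camera axes: x right, y down, z forward; pixel columns grow to the right and rows downward; lengths in mm; the calibration is good to about 2 mm. A picture is of the moment at which its call begins: read the wrist's pose just before it. There is no depth.
- r.hand_in(): hands the job in, once; it reports no verdict.
Trained networks look in a picture, given as the dict that the camera call returned (one of the last four; its "shot" number tells which), for a name from the list of things; names that differ only in an ending like _2 or _b are one class to them, and where a whole thing is asked for, a point or a joint stands for the part that bears it (a point fixed in the world has none). Each returns a list of dicts, best first, with "conf" (0 to 1); they miss things now and then, are a little off and sometimes report something else, mostly with a low value. They report only what shows in the picture. A call takes as long as a camera call.
- r.search_frame(picture, label): "bbox" ([left, top, right, bottom] in pixels, round what is visible of it).
- r.pinpoint(picture, label): "uv" ([column, row] in pixels: a listed point, or the origin of a listed thing).
The state is a dict: "time": time; "joint_pos": joint angles; "qd": joint speeds; "joint_efforts": joint torques, N m; "tool_pos": TCP position; "tcp_rot": TCP orientation; "ft_force": force on the tool from outside, world axes, zero at the start; "wrist_torque": the same for the moment, N m; "finger_gap": finger opening in mm.
Only numpy, scipy, OpenCV 4.12 (cv2) and the standard library are available. Lean on these libraries where they do the work, as an engineer would, in place of code of your own. Each camera call takes 0.05 s, during which the arm holds its last target. There are 200 camera calls.

## Working session

There is one attempt and no reset: what is moved stays moved. The work goes in short steps, Python scripts to look and compute and a shell command to move; the robot and the scene stay as the last step left them, time stands still between calls to the robot, and variables do not carry over. Pictures are saved under pics/ and viewed, about 8 in all and at most 12, crops included, and the job is handed in when it is done.

```bash
mkdir -p pics; cat > h.py <<'E'
import numpy as np, cv2
from bench import r
from scipy.spatial.transform import Rotation as R
def toolT():
    s=r.sense(); T=np.eye(4); T[:3,:3]=R.from_euler('xyz',s['tcp_rot'],degrees=True).as_matrix(); T[:3,3]=s['tool_pos']; return T
def shot(n):
    T=toolT(); p=r.snapshot(n)
    p['W']=T@np.array(p['tool_from_camera']) if n=='wrist' else np.array(p['T'])
    return p
def ray(p,uv,z):
    u=cv2.undistortPoints(np.array([[uv]],float),np.array(p['K']),np.array(p['distortion']))[0,0]
    d=p['W'][:3,:3]@[u[0],u[1],1]; o=p['W'][:3,3]
    return o+d*(z-o[2])/d[2]
def save(p,name): cv2.imwrite('pics/'+name,np.array(p['image'])[:,:,::-1])
E
python3 - <<'E'
from h import *
print({k:np.round(v,2) for k,v in r.sense().items()})
for c in ['scene','top']:
    p=shot(c); save(p,c+'1.png'); print(c,p['W'][:3,3].round())
    for l,z in [('scale',0),('power_key_base',45),('bar_key_base',45),('square_key_base',45),('small_key_base',45),('mug',60),('beaker',0),('pot',0),('brush',0)]:
        for d in r.pinpoint(p,l)[:2]: print(l,np.round(d['uv']),round(d['conf'],2),ray(p,d['uv'],z).round(1))
print(r.sense()['time'])
E
```

```text
{'time': np.float64(0.0), 'joint_pos': array([-69.01,   7.52,  85.33,   0.  ,  87.26,  -4.89]), 'qd': array([ 0.02,  0.04,  0.05,  0.02, -0.05,  0.03]), 'joint_efforts': array([ 0.000e+00, -5.694e+01, -5.005e+01, -0.000e+00,  1.000e-02,
        0.000e+00]), 'tool_pos': array([ 261.8 , -539.31,  252.24]), 'tcp_rot': array([-1.7999e+02,  1.0000e-01, -6.4110e+01]), 'ft_force': array([-0.06, -0.58, -0.39]), 'wrist_torque': array([0.02, 0.03, 0.01]), 'finger_gap': np.float64(85.01)}
scene [941. 644. 833.]
scale [313. 211.] 0.89 [536.1 -94.2   0. ]
power_key_base [319. 202.] 0.53 [531.8 -74.2  45. ]
bar_key_base [338. 221.] 0.64 [522.8   0.8  45. ]
square_key_base [289. 175.] 0.55 [ 551.  -190.8   45. ]
small_key_base [303. 190.] 0.82 [ 545.1 -126.3   45. ]
mug [229. 246.] 0.87 [767.2 -28.5  60. ]
beaker [347. 292.] 0.9 [586.2 149.7   0. ]
pot [231. 172.] 0.76 [ 655.7 -315.    -0. ]
brush [346. 191.] 0.7 [ 429.4 -117.     0. ]
top [ 384.   52. 1313.]
power_key_base [368. 274.] 0.83 [526.3 -67.1  45. ]
bar_key_base [338. 274.] 0.75 [524.8  -4.4  45. ]
square_key_base [430. 264.] 0.8 [ 547.5 -201.7   45. ]
small_key_base [394. 272.] 0.6 [ 530.5 -122.6   45. ]
small_key_base [379. 270.] 0.35 [533.2 -90.6  45. ]
mug [345. 162.] 0.96 [769.5 -19.6  60. ]
beaker [269. 248.] 0.9 [588.5 148.4   0. ]
beaker [342. 275.] 0.57 [528.7 -14.9   0. ]
pot [477. 226.] 0.6 [ 639.2 -322.     0. ]
brush [386. 319.] 0.95 [ 432.5 -109.7    0. ]
1.0
```

```bash
python3 - <<'E'
from h import *
p=shot('wrist'); print(np.round(p['tool_from_camera'],2)); print(p['K'])
T=toolT(); print(T[:3,:3].T@(np.array([490,-60,250])-T[:3,3]))
s=cv2.imread('pics/scene1.png')[100:360,150:470]; t=cv2.imread('pics/top1.png')[130:350,230:500]
cv2.imwrite('pics/a.png',np.hstack([cv2.resize(s,(400,325)),cv2.resize(t,(400,325))]))
E
```

```text
[[   1.     -0.      0.      1.16]
 [   0.      0.95    0.32  -83.21]
 [  -0.     -0.32    0.95 -120.  ]
 [   0.      0.      0.      1.  ]]
[[359.47223796   0.         323.86079619]
 [  0.         359.47223796 242.23108216]
 [  0.           0.           1.        ]]
[-332.12476292 -414.60236124    3.28583738]
```

View pics/a.png

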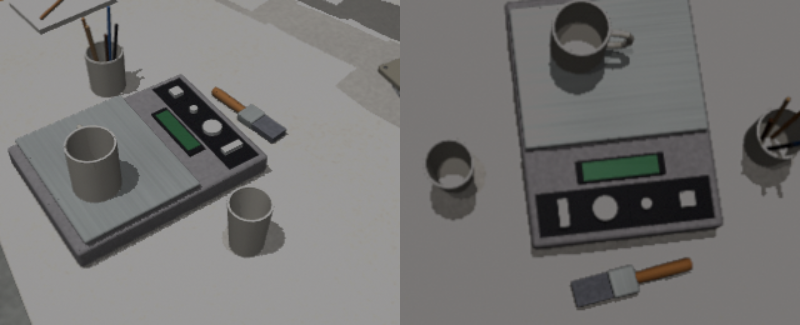

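```bash
python3 -m jog '[[-0.04,-0.05,0,0,0],[-0.08,-0.1,0,0,0],[-0.12,-0.15,0,0,0],[-0.15,-0.19,0,0,0],[-0.18,-0.23,0,0,0],[-0.21,-0.265,0,0,0],[-0.24,-0.3,0,0,0],[-0.27,-0.335,0,0,0]]' 20; python3 -m jog '[[-0.03,-0.035,0,0,0],[-0.06,-0.07,0,0,0],[-0.06,-0.07,0,0,0],[-0.06,-0.07,0,0,0],[-0.06,-0.07,0,0,0]]'
cat > look.py <<'E'
from h import *
import sys
p=shot('wrist'); save(p,sys.argv[1]); P={}
T=toolT(); print(T[:3,3],r.sense()['tcp_rot'],r.sense()['ft_force'],r.sense()['finger_gap'],r.sense()['time'])
for l in ['power','bar','square','small']:
    for d in r.pinpoint(p,l+'_key_base')[:1]:
        w=ray(p,d['uv'],45); P[l]=w
        print(l,np.round(d['uv']),round(d['conf'],2),w.round(1),'tool shift',(T[:3,:3].T@(w-T[:3,3])).round(1))
E
python3 look.py w1.png
```

```text
time: 1.85
tool_pos: [433.7, -176.5, 253.6]
tcp_rot: [-180.0, -0.0, -64.1]
ft_force: [0.8, -0.5, 0.5]
finger_gap: 0.2
time: 2.35
tool_pos: [470.3, -92.7, 253.6]
tcp_rot: [-180.0, -0.1, -64.2]
ft_force: [-0.4, -0.4, 0.5]
finger_gap: -0.1
[470.218674   -93.07259005 253.60591269] [-1.79983799e+02 -6.10469433e-02 -6.42108206e+01] [-0.84901739 -0.32288346  0.08588175] 0.06946089459529434 2.4
power [332. 140.] 0.62 [535.1 -70.8  45. ] tool shift [  7.9 -68.1 208.6]
bar [265. 115.] 0.94 [528.7  -9.4  45. ] tool shift [-50.2 -89.  208.6]
square [455. 186.] 0.83 [ 547.6 -191.3   45. ] tool shift [121.9 -26.9 208.7]
```

View pics/w1.png

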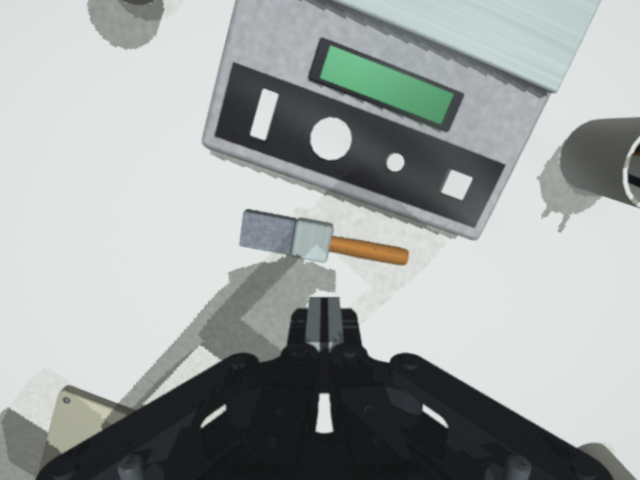

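```bash
python3 -m jog '[[0.004,-0.034,0.03,0,0],[0.008,-0.067,0.07,0,0],[0.008,-0.067,0.11,0,0],[0.008,-0.067,0.14,0,0],[0.008,-0.067,0.14,0,0],[0.008,-0.067,0.14,0,0]]'; python3 look.py w2.png; python3 -c "
from bench import r; print(r.nose_length)"
```

```text
time: 3.2
tool_pos: [533.9, -71.7, 114.0]
tcp_rot: [180.0, -0.0, -64.3]
ft_force: [0.9, -0.4, -0.4]
finger_gap: 0.2
[535.10111077 -71.9233785  115.56468539] [-1.79873363e+02 -1.25950477e-01 -6.42944107e+01] [ 0.22478122 -0.92427384  1.39346132] -0.07701994572777068 3.25
power [319. 269.] 0.7 [536.3 -69.   45. ] tool shift [-2.3 -2.2 70.6]
bar [218. 234.] 0.93 [531.2  -9.7  45. ] tool shift [-58.  -23.3  70.5]
square [506. 329.] 0.72 [ 549.8 -189.1   45. ] tool shift [111.8  37.7  70.7]
small [415. 299.] 0.66 [ 543. -128.   45.] tool shift [53.8 17.3 70.6]
22.0
```

View pics/w2.png

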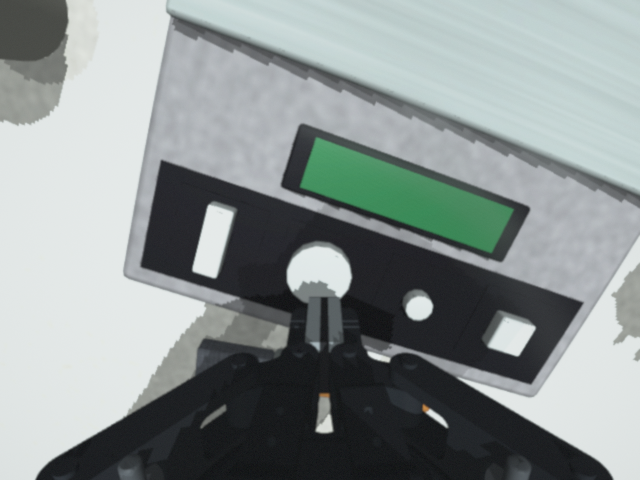

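```bash
python3 -m jog '[[-0.002,-0.002,0.015,0,0],[-0.002,-0.002,0.03,0,0],[-0.002,-0.002,0.033,0,0],[-0.002,-0.002,0.036,0,0],[-0.002,-0.002,0.038,0,0],[-0.002,-0.002,0.039,0,0],[-0.002,-0.002,0.039,0,0]]'
```

```text
time: 4.15
tool_pos: [536.9, -69.2, 77.3]
tcp_rot: [-179.8, -0.2, -64.3]
ft_force: [0.1, 0.8, -0.0]
finger_gap: -0.5
```

```bash
python3 -m jog '[[0,0,0.001,0,0],[0,0,0.002,0,0],[0,0,0.003,0,0],[0,0,0.004,0,0],[0,0,0.004,0,0]]';python3 -m jog '[[0,0,0.001,0,0],[0,0,0.002,0,0],[0,0,0.002,0,0]]'
```

```text
time: 4.65
tool_pos: [537.2, -69.2, 73.5]
tcp_rot: [-179.7, -0.2, -64.3]
ft_force: [-0.7, 0.6, 4.7]
finger_gap: 0.2
time: 4.95
tool_pos: [537.3, -69.3, 71.4]
tcp_rot: [-179.7, -0.2, -64.3]
ft_force: [-1.5, -0.2, 4.2]
finger_gap: -0.0
```

Contact is made and the key is moving (about 5 N); I'll continue until the stop is felt.

```bash
python3 -m jog '[[0,0,0.001,0,0],[0,0,0.001,0,0],[0,0,0.001,0,0]]';python3 -m jog '[[0,0,0.001,0,0],[0,0,0.001,0,0],[0,0,0.001,0,0]]'
```

```text
time: 5.25
tool_pos: [537.3, -69.3, 70.4]
tcp_rot: [-179.7, -0.2, -64.3]
ft_force: [-1.1, -0.1, 4.1]
finger_gap: -0.5
time: 5.55
tool_pos: [537.3, -69.3, 70.0]
tcp_rot: [-179.7, -0.2, -64.3]
ft_force: [-5.3, 1.2, 9.9]
finger_gap: -0.4
```

```bash
python3 -m jog '[[0,0,-0.01,0,0],[0,0,-0.03,0,0],[-0.028,-0.01,-0.04,0,0],[-0.057,-0.0195,-0.04,0,0],[-0.057,-0.0195,-0.04,0,0],[-0.057,-0.0195,-0.04,0,0]]'; python3 look.py w3.png
```

```text
time: 6.15
tool_pos: [529.8, -9.0, 109.9]
tcp_rot: [-179.8, -0.2, -64.2]
ft_force: [0.0, -0.8, -0.9]
finger_gap: 0.1
[529.8342187   -9.56027746 109.77469598] [-179.76300216   -0.24645609  -64.22112848] [ 0.50497359 -0.12419465 -0.35200468] 0.0021541820451294784 6.2
power [420. 308.] 0.85 [537.5 -69.2  45. ] tool shift [56.7 19.3 64.9]
bar [322. 276.] 0.59 [531.2  -8.9  45. ] tool shift [-0.3 -1.2 64.8]
square [590. 362.] 0.88 [ 550.5 -187.8   45. ] tool shift [169.2  59.1  65.3]
small [509. 337.] 0.84 [ 543.6 -128.7   45. ] tool shift [113.   39.7  65.1]
```

View pics/w3.png

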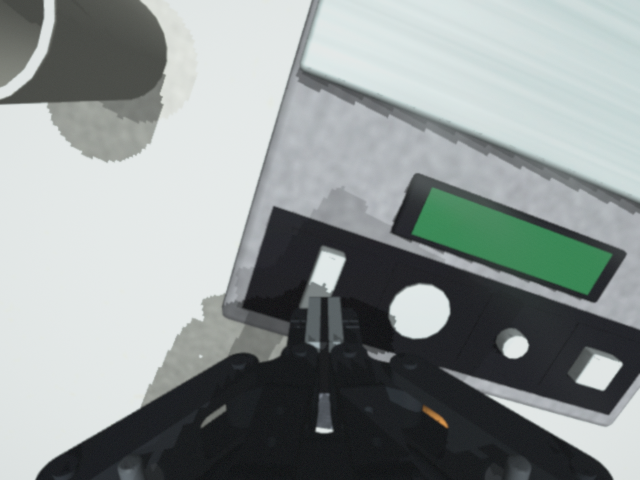

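```bash
python3 -m jog '[[0,-0.001,0.015,0,0],[0,-0.001,0.028,0,0],[0,-0.001,0.031,0,0],[0,-0.001,0.033,0,0],[0,-0.001,0.035,0,0],[0,-0.001,0.037,0,0],[0,-0.001,0.037,0,0]]'; python3 -m jog '[[0,0,0.001,0,0],[0,0,0.002,0,0],[0,0,0.002,0,0]]'
```

```text
time: 7.1
tool_pos: [531.1, -9.8, 72.8]
tcp_rot: [-179.8, -0.2, -64.3]
ft_force: [-2.3, 0.5, 3.5]
finger_gap: -0.1
time: 7.4
tool_pos: [531.3, -9.8, 71.1]
tcp_rot: [-179.7, -0.3, -64.3]
ft_force: [-2.1, -0.1, 4.7]
finger_gap: 0.0
```

```bash
python3 -m jog '[[0,0,0.001,0,0],[0,0,0.0015,0,0],[0,0,0.0015,0,0]]'; python3 -m jog '[[0,0,0.0005,0,0],[0,0,0.0005,0,0],[0,0,0.0005,0,0],[0,0,0.0005,0,0],[0,0,0.0005,0,0],[0,0,0.0005,0,0],[0,0,0.0005,0,0],[0,0,0.0005,0,0]]'; python3 -m jog '[[0,0,0,0,0],[0,0,0,0,0],[0,0,0,0,0],[0,0,0,0,0],[0,0,0,0,0],[0,0,0,0,0],[0,0,0,0,0]]'
```

```text
time: 7.7
tool_pos: [531.4, -9.8, 70.0]
tcp_rot: [-179.7, -0.3, -64.3]
ft_force: [-3.8, 0.8, 7.5]
finger_gap: 0.0
time: 8.5
tool_pos: [531.4, -9.8, 70.0]
tcp_rot: [-179.7, -0.3, -64.3]
ft_force: [-4.7, 0.1, 9.3]
finger_gap: -0.0
time: 9.2
tool_pos: [531.3, -9.8, 70.2]
tcp_rot: [-179.7, -0.3, -64.3]
ft_force: [-3.5, 0.0, 5.4]
finger_gap: -0.1
```

Held at the stop for 1.5 s. Retreating straight up and checking.

```bash
python3 -m jog '[[0,0,-0.01,0,0],[0,0,-0.04,0,0],[0,0,-0.08,0,0],[0,0,-0.12,0,0],[0.02,0.03,-0.13,0,0],[0.04,0.06,-0.13,0,0],[0.04,0.06,-0.13,0,0],[0.04,0.06,-0.13,0,0]]'; python3 look.py w4.png; python3 - <<'E'
from h import *
for c in ['scene','top']:
    p=shot(c)
    if c=='scene': save(p,'scene2.png')
    for l,z in [('mug',60),('beaker',0),('pot',0),('brush',0)]:
        for d in r.pinpoint(p,l)[:1]: print(c,l,ray(p,d['uv'],z).round(1))
s=cv2.imread('pics/scene2.png')[130:260,240:380]
cv2.imwrite('pics/b.png',np.hstack([cv2.imread('pics/w4.png'),cv2.resize(s,(517,480))])[:, :])
i=cv2.imread('pics/b.png'); cv2.imwrite('pics/b.png',cv2.resize(i,(800,332)))
E
```

```text
time: 10.0
tool_pos: [493.9, -72.0, 200.6]
tcp_rot: [-179.7, -0.3, -64.4]
ft_force: [0.4, 0.3, -0.2]
finger_gap: -0.1
[494.06653701 -71.44488779 200.37652881] [-179.68820111   -0.25710031  -64.34981839] [ 0.26392531  0.46106685 -1.32798655] 0.20397211371267654 10.05
power [342. 183.] 0.84 [535.7 -69.5  45. ] tool shift [ 15.6 -37.6 155.7]
bar [264. 157.] 0.95 [528.3  -7.6  45. ] tool shift [-43.4 -57.7 155.5]
square [480. 233.] 0.7 [ 548.4 -188.6   45. ] tool shift [128.5   2.6 155.9]
small [417. 209.] 0.62 [ 543.3 -131.6   45. ] tool shift [ 74.9 -17.5 155.8]
scene mug [772.9 -29.9  60. ]
scene beaker [586.4 156.4   0. ]
scene pot [ 649.6 -309.6    0. ]
scene brush [ 433.2 -114.5    0. ]
top mug [770.7 -20.3  60. ]
top beaker [589.1 152.    0. ]
top pot [ 634.6 -326.2    0. ]
top brush [ 433.1 -109.9    0. ]
```

View pics/b.png

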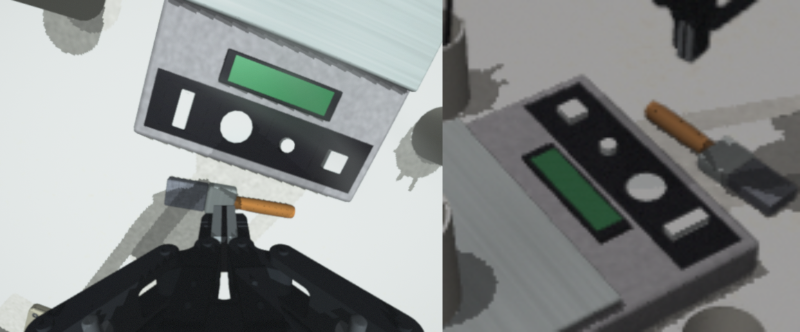

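The round key (right half, 645,187) sits low, with no side wall showing. The bar (687,222), square and small keys all show raised sides, and nothing around the scale has moved. I'm handing in.

```bash
python3 -c "
from bench import r; print(r.hand_in())"
```

```text
the job is handed in; nothing more can be done
None
```

I switched the scale on and zeroed it, then handed the job in at about 10 s of the 42 s allowed. The hand-in gave no verdict.

- **Round key:** I pressed it with the shut fingertips until they met the stop (tool 70.0 mm above the table, about 10 N). In the last picture it still sits low.
- **Bar key:** I then pressed it to its stop and held it there for about 1.5 s at 5 to 9 N, then lifted straight off. In the last picture it is up again.
- **Other keys:** The square and small round keys look raised and untouched.
- **Force and contact:** The highest wrist force printed at the end of a move was about 11 N, well under the limits. The arm ended clear of everything, with its wrist force back near zero.
- **Mug, cup, pot and brush:** None was approached or seen to move. The repeat position estimates agree with the first ones to about 8 mm, which is the scatter of the detector. Key travel and object shifts were judged only from pictures and tool height, not measured directly.

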